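# Make up two viscometer kits

## Robot

A 6-joint arm with a two-finger parallel gripper is mounted at the origin on the work surface. World frame = base frame: x ahead of the robot, y to its left, z up, the work surface at z = 0. Lengths are in m, angles in rad, forces in N, time in s.
With the tool pointing down it reaches from about 0.35 to 0.925 m from the base axis. Payload 6.4 kg.
Tool frame: the origin (TCP) lies midway between the tips of the shut fingers; the grasp point (between the pads) lies manip.grasp_offset behind it (manip.grasp_offset is the distance from the TCP to the grasp point, in m); z points along the fingers, y is the line along which they close (so a half turn about z gives the same grasp; the last joint's range is limited). The gripper opens to 85 mm and grips with 20 to 120 N. Pads are 22 mm wide; open, the fingers measure 114 mm over their backs; the gripper's body (76 mm by 85 mm) begins 54 mm behind the grasp point. The pads swing forward as they close: fully open they stand 13 mm farther back than shut.
Start: joints at [1.107, 0.245, 1.558, -0, 1.339, -0.174], TCP at [0.186, 0.623, 0.231] pointing down, gripper open.
Joint ranges: [-3.13, 3.13], [-1.02, 2.26], [0.13, 2.54], [-0.95, 4.09], [0.21, 2.88], [-2.74, 2.74]. Speed limits (rad/s): [2.57, 2.57, 3.14, 3.14, 3.14, 3.14].

## Interface

Orientations are given as a unit quaternion [w, x, y, z].
In Python, from cell import manip, camera, calibration, order gives the robot as it stands.
- The arm moves only by the tool jog_arm, never from a script. Its argument "rows" is a list of rows, each a list of 7 numbers: the shift along the tool's x, y, z in mm, then the turn, a rotation vector about the tool's x, y, z in degrees, then the finger opening in mm, from 0 to 85.4. In form: [[tx, ty, tz, wx, wy, wz, claw], ...]. A call has 1 to 10 rows; each row is the pose to reach, as a shift and turn from the pose commanded when the call began, along the tool's axes at that moment; what a row does not reach only later rows make up. A row lasts 1/8 s, in which the tool goes at most 62.5 mm and 10.7 degrees, less where a joint would pass 70% of its speed; a pose out of reach is approached as far as the arm can. A call with a gripper value outside its range is refused whole. The fingers move at their own pace and stop on an object; the grip force is fixed at half the most. Time passes only in rows, so rows that repeat a pose let the fingers close. It gives the time, the measured TCP pose, the force, the opening and the grip force at its end, in the units of the state.
- manip.sense(): the state, without advancing time (a new reading comes with each control period).
- camera(name): name is "scene" or "top"; returns (picture, depth): 400x640x3 uint8, red, green, blue; 400x640 float32, m along the optical axis (not along the pixel's ray), 0 where there is no reading.
- calibration(name): a dict with "fov_y" (degrees; the focal length in pixels is half the picture's height over the tangent of half this angle, whatever the lens; pixels are square), "cx", "cy" (the principal point, pixels), "dist" ([k1, k2, p1, p2, k3] as OpenCV has them; the pictures are not rectified), "extrinsics" (4x4, takes a point from world to camera coordinates). Camera axes: x right, y up, looking along -z (the intrinsics and any distortion apply to the point x, -y, -z); pixel columns grow to the right and rows downward; lengths in m; the calibration is good to about 2 mm. A picture is of the moment at which its call begins. calibration takes no time and is no camera call.
- order.sign_off(): hands the job in; it is judged then, once.
The state is a dict: "clock": time; "qpos": joint angles; "qd": joint speeds; "effort": joint torques, N m; "eef_pos": TCP position; "eef_rot": TCP orientation; "contact_force": force on the tool from outside, world axes, zero at the start; "torque": the same for the moment, N m; "grip_width": opening from 0.0 (shut) to 1.0 (fully open); "grasp_force": force on a finger pad.
Only numpy, scipy, OpenCV 4.12 (cv2) and the standard library are available. Lean on these libraries where they do the work, as an engineer would, in place of code of your own. Each camera call takes 0.05 s, during which the arm holds its last target. There are 200 camera calls.

## Task

Make up two kits for the viscometer from the stock on the bench. Measuring kit, in the blue tray: the amber jar, and the spindle, pushed foot first fully home into the bore of the white rest. Calibration kit, in the yellow tray: the green jar, the steel beaker and the brass weight; set everything down upright on the tray floors without dropping it, and leave the red-capped jar and the white bottle where they are.

Things in the scene. Friction and masses are not known exactly. Their poses are not given: they have to be found in the camera images.
- blue_tray: Fixed low blue plastic tray, 120 mm (its x) by 200 mm (its y), walls 5 mm thick and 12 mm high, floor 5 mm thick; origin at the centre of its underside. The white spindle rest stands in its -y half; its +y half is free (a jar centred at x 0, y +50 mm stands well clear).
- yellow_tray: Fixed low yellow plastic tray, 120 mm (its x) by 260 mm (its y), walls 5 mm thick and 12 mm high, floor 5 mm thick, empty at the start; origin at the centre of its underside. Three things fit in a row along its y, 80 mm apart.
- spindle_rest: Fixed white plastic block, 50 x 50 x 40 mm, standing on the floor of the blue tray; origin at the centre of its underside. A vertical round blind bore, 25.5 mm diameter and 30 mm deep with a 3 mm chamfer at the mouth, opens in the middle of its top (mouth 40 mm above the origin, bore bottom 10 mm above the origin).
- spindle: Measuring spindle standing upright, 95 mm tall; origin at the centre of its foot, z up. Lower 45 mm: polished steel cylinder, 24 mm diameter, foot chamfered 3 mm; then a 10 mm thick neck, 15 mm long; from 60 to 95 mm a blue plastic grip, 26 mm diameter. Fits the bore of the spindle rest with 0.75 mm play all round, and sinks in 30 mm.
- amber_jar: Amber glass, black cap: closed screw-top jar, 56 mm diameter, 75 mm tall, standing upright; origin at the centre of its underside, z up. Radius 28 mm up to the shoulder, grip it 30 to 50 mm above its foot.
- green_jar: Green glass, green cap: closed screw-top jar, 56 mm diameter, 75 mm tall, standing upright; origin at the centre of its underside, z up. Radius 28 mm up to the shoulder, grip it 30 to 50 mm above its foot.
- beaker: Open stainless steel beaker, a straight cylinder of 58 mm outside diameter, 70 mm tall, wall 3 mm, standing upright; origin at the centre of its underside, z up.
- weight: Brass check weight of about 0.4 kg: plain cylinder 40 mm diameter and 40 mm tall, with a small knob (22 mm diameter) on top, 58 mm tall in all; origin at the centre of its underside, z up.
- red_capped_jar: Bystander, belongs to no kit: white jar with a red cap, 56 mm diameter, 75 mm tall; origin at the centre of its underside.
- white_bottle: Bystander, belongs to no kit: plain white bottle with a white cap, 44 mm diameter, 100 mm tall; origin at the centre of its underside.
Not all that is in view belongs to the job. There is more than one size of the blue_tray; the job needs the largest.

How it is judged:
At the end, for the whole second after the job is handed in: Upright (0.1 rad), released and at rest: the amber jar on the blue tray's floor; the green jar, beaker and weight on the yellow tray's floor; the spindle in the bore, within 4 mm of its axis and bottom. The red-capped jar and white bottle stand within 30 mm of their starts (angle between each of amber_jar, green_jar, beaker, weight, spindle, red_capped_jar, white_bottle's own z axis and vertical below 0.1 rad and linear speed of each of amber_jar, green_jar, beaker, weight, spindle below 0.02 m/s and contact force between the fingers and amber_jar below 0.1 N and z of amber_jar in the frame of blue_tray between 0.002 and 0.01 m and x of amber_jar in the frame of blue_tray between -0.055 and 0.055 m and y of amber_jar in the frame of blue_tray between -0.095 and 0.095 m and contact force between the fingers and green_jar below 0.1 N and z of green_jar in the frame of yellow_tray between 0.002 and 0.01 m and x of green_jar in the frame of yellow_tray between -0.055 and 0.055 m and y of green_jar in the frame of yellow_tray between -0.125 and 0.125 m and contact force between the fingers and beaker below 0.1 N and z of beaker in the frame of yellow_tray between 0.002 and 0.01 m and x of beaker in the frame of yellow_tray between -0.055 and 0.055 m and y of beaker in the frame of yellow_tray between -0.125 and 0.125 m and contact force between the fingers and weight below 0.1 N and z of weight in the frame of yellow_tray between 0.002 and 0.01 m and x of weight in the frame of yellow_tray between -0.055 and 0.055 m and y of weight in the frame of yellow_tray between -0.125 and 0.125 m and contact force between the fingers and spindle below 0.1 N and horizontal distance between spindle and spindle_rest below 0.004 m and z of spindle in the frame of spindle_rest below 0.014 m); the robot touches nothing.
It fails at once if the red-capped jar or the white bottle shifted by more than 30 mm (distance of any of red_capped_jar, white_bottle from where it was at the start of the episode above 0.03 m).
It fails at once if a jar, the beaker or the weight dropped or thrown: in the air, its foot over 45 mm above the bench, with the gripper not touching it ((height (world z) of amber_jar above 0.045 m and contact force between anything else and amber_jar below 0.001 N) or (height (world z) of green_jar above 0.045 m and contact force between anything else and green_jar below 0.001 N) or (height (world z) of beaker above 0.045 m and contact force between anything else and beaker below 0.001 N) or (height (world z) of weight above 0.045 m and contact force between anything else and weight below 0.001 N)).
It also fails if it takes over 120 s, if anything falls off the work surface, if the arm or the gripper's body presses on something with over 40 N, if the wrist force passes 120 N, or if a joint passes its speed limit or range.

## Working session

There is one attempt and no reset: what is moved stays moved. The work goes in short steps, Python scripts to look and compute and a tool call to move; the robot and the scene stay as the last step left them, time stands still between calls to the robot, and variables do not carry over. Pictures are saved under pics/ and viewed, at most 14 in all, crops included, and the job is handed in when it is done.

Besides the shell and the picture viewer there is one more tool, called after "Call:" in YAML: its name, and indented under it one key for each argument. jog_arm: Moves the arm, as the interface text tells. Its arguments: {"type":"object","properties":{"rows":{"type":"array"}},"required":["rows"]}

```bash
mkdir -p pics; ls; python3 - <<'E'
from cell import manip,camera,calibration,order
import cv2,numpy as np
for n in("scene","top"):
    p,d=camera(n); cv2.imwrite(f"pics/{n}0.png",p[:,:,::-1]); np.save(f"pics/{n}0.npy",d)
    c=calibration(n);print(n,{k:(np.round(v,4).tolist() if k!="fov_y" else v) for k,v in c.items()})
print(manip.grasp_offset,manip.sense())
E
```

```text
pics
scene {'fov_y': 46.418442981588534, 'cx': 320.8058, 'cy': 202.2985, 'dist': [-0.0564, 0.0, 0.0, 0.0, 0.0], 'extrinsics': [[-0.8585, 0.5126, 0.015, 0.4604], [-0.4102, -0.7039, 0.5798, 0.2117], [0.3078, 0.4916, 0.8146, -1.3497], [0.0, 0.0, 0.0, 1.0]]}
top {'fov_y': 55.54568697920292, 'cx': 324.3976, 'cy': 200.3463, 'dist': [-0.0742, 0.0, 0.0, 0.0, 0.0], 'extrinsics': [[0.073, -0.9973, 0.0062, -0.0545], [0.9733, 0.0726, 0.2179, -0.5537], [-0.2178, -0.0099, 0.9759, -0.8652], [0.0, 0.0, 0.0, 1.0]]}
0.0187 {'clock': 0.1, 'qpos': array([ 1.10692246e+00,  2.45722003e-01,  1.55889915e+00, -3.07414657e-05,
        1.33868938e+00, -1.74089115e-01]), 'qd': array([ 0.00041577,  0.00022422, -0.0039474 , -0.00123017, -0.0016851 ,
        0.00036768]), 'effort': array([-1.17577624e-04, -4.30671501e+01, -3.27129078e+01, -1.22796819e-04,
        2.76319282e-03,  5.80785809e-06]), 'eef_pos': array([0.18550218, 0.62244499, 0.23030095]), 'eef_rot': array([-2.55161675e-04,  1.44382369e-01,  9.89521598e-01, -8.20299638e-04]), 'contact_force': array([-0.29808955, -0.08083796,  0.06487076]), 'torque': array([ 0.00325359, -0.0314307 , -0.03149445]), 'grasp_force': 0.0, 'grip_width': 0.999031344180058}
```

View pics/scene0.png

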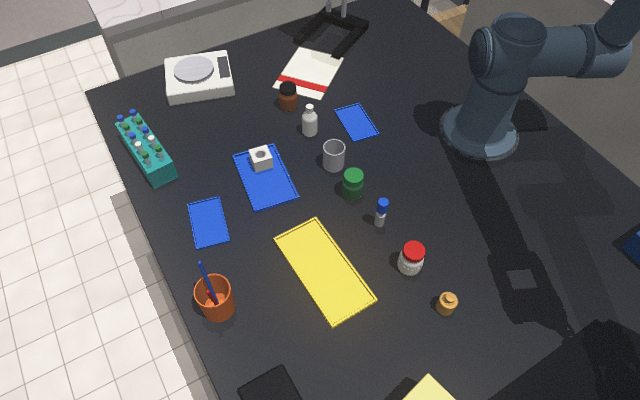

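View pics/top0.png

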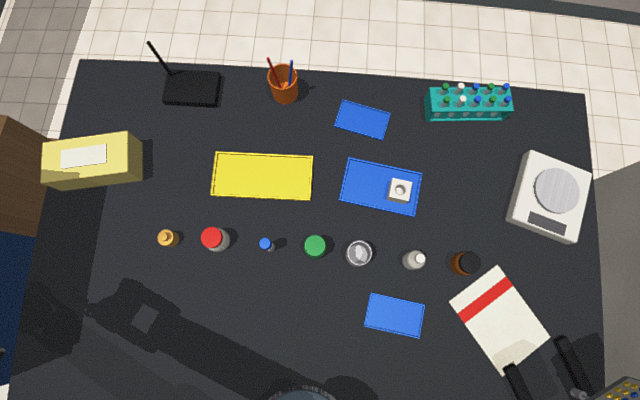

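The top view shows, left to right: weight (168,238), red jar (213,240), spindle (266,244), green jar (315,246), beaker (360,252), bottle (414,260) and amber jar (465,263). The yellow tray is at (262,176). The largest blue tray is at (381,187), with the rest in it at (400,189).

```bash
cat > h.py <<'E'
import numpy as np,cv2
from cell import manip,camera,calibration,order
from scipy.spatial.transform import Rotation as R
def cal(n):
    c=calibration(n);f=200/np.tan(np.radians(c["fov_y"])/2)
    return np.array([[f,0,c["cx"]],[0,f,c["cy"]],[0,0,1]]),np.array(c["dist"]),np.array(c["extrinsics"])
def rays(n,px):
    K,D,E=cal(n);u=cv2.undistortPoints(np.float64(px).reshape(-1,1,2),K,D).reshape(-1,2)
    r=np.c_[u[:,0],-u[:,1],-np.ones(len(u))]
    return -E[:3,:3].T@E[:3,3],r@E[:3,:3]
def onplane(n,px,z):
    o,d=rays(n,px);return o+d*((z-o[2])/d[:,2])[:,None]
def cloud(n,depth):
    v,u=np.mgrid[:400,:640];o,d=rays(n,np.c_[u.ravel(),v.ravel()])
    P=(o+d*depth.reshape(-1,1)).reshape(400,640,3);P[depth==0]=np.nan;return P
def project(n,p):
    K,D,E=cal(n);c=E[:3,:3]@np.array(p)+E[:3,3]
    return cv2.projectPoints(np.array([[c[0],-c[1],-c[2]]]),np.zeros(3),np.zeros(3),K,D)[0].ravel()
def top(n,depth,xy,z,r=.04,tol=.006):
    """centre and radius of the top face at height z near xy"""
    P=cloud(n,depth);m=(abs(P[...,2]-z)<tol)&(np.hypot(P[...,0]-xy[0],P[...,1]-xy[1])<r)
    v,u=np.nonzero(m)
    if len(u)<6:return None
    Q=onplane(n,np.c_[u,v],z)[:,:2]
    (cx,cy),rad=cv2.minEnclosingCircle(Q.astype(np.float32))
    return np.round([cx,cy,rad,*Q.mean(0),len(u)],4)
E
python3 - <<'E'
from h import *
im={n:cv2.imread(f"pics/{n}0.png") for n in("scene","top")};dp={n:np.load(f"pics/{n}0.npy") for n in im}
S=dict(amber=(465,263,.075),bottle=(414,260,.1),beaker=(360,252,.07),green=(315,246,.075),spindle=(266,244,.095),red=(213,240,.075),weight=(168,238,.058),rest=(400,189,.045))
for k,(u,v,z) in S.items():
    xy=onplane("top",[(u,v)],z)[0,:2]
    print(k,xy.round(3),*[top(n,dp[n],xy,z) for n in("top","scene")])
for k,lo,hi in(("yellow",(20,100,100),(38,255,255)),("blue",(100,150,90),(125,255,255))):
    for n in im:
        m=cv2.inRange(cv2.cvtColor(im[n],cv2.COLOR_BGR2HSV),lo,hi)
        for c in cv2.findContours(m,cv2.RETR_EXTERNAL,cv2.CHAIN_APPROX_NONE)[0]:
            if cv2.contourArea(c)<1000:continue
            r=cv2.minAreaRect((onplane(n,c,.014)[:,:2]*1000).astype(np.float32))
            if r[0][0]>250 : print(k,n,np.round(r[0],1),np.round(r[1],1),round(r[2],1))
E
```

```text
amber [ 0.427 -0.354] [ 4.305e-01 -3.663e-01  2.670e-02  4.295e-01 -3.661e-01  3.750e+02] [ 4.336e-01 -3.630e-01  2.650e-02  4.340e-01 -3.633e-01  1.680e+02]
bottle [ 0.424 -0.227] [ 4.307e-01 -2.396e-01  1.110e-02  4.298e-01 -2.399e-01  6.600e+01] [ 4.348e-01 -2.370e-01  1.140e-02  4.345e-01 -2.365e-01  3.900e+01]
beaker [ 0.436 -0.106] [ 4.346e-01 -1.042e-01  2.910e-02  4.347e-01 -1.047e-01  1.120e+02] [ 4.397e-01 -9.990e-02  3.070e-02  4.403e-01 -1.000e-01  1.040e+02]
green [0.442 0.   ] [4.439e-01 1.500e-03 2.510e-02 4.437e-01 1.500e-03 3.460e+02] [4.507e-01 5.100e-03 2.690e-02 4.489e-01 5.800e-03 2.580e+02]
spindle [0.436 0.112] [4.376e-01 1.160e-01 1.300e-02 4.380e-01 1.163e-01 1.010e+02] [4.429e-01 1.209e-01 1.370e-02 4.428e-01 1.204e-01 8.500e+01]
red [0.438 0.242] [4.445e-01 2.464e-01 2.570e-02 4.448e-01 2.464e-01 3.450e+02] [4.497e-01 2.523e-01 2.640e-02 4.494e-01 2.520e-01 3.640e+02]
weight [0.436 0.357] [4.398e-01 3.717e-01 1.180e-02 4.393e-01 3.718e-01 6.900e+01] [4.436e-01 3.749e-01 1.190e-02 4.430e-01 3.749e-01 7.700e+01]
rest [ 0.603 -0.201] [ 6.020e-01 -2.020e-01  3.580e-02  6.023e-01 -2.011e-01  3.370e+02] [ 6.077e-01 -1.951e-01  3.530e-02  6.072e-01 -1.967e-01  2.490e+02]
yellow scene [626.4 160.4] [123.8 263.1] 1.3
yellow top [621.7 155.5] [123.8 262.6] 1.4
yellow top [630.4 628.1] [147.1 287.3] 11.2
blue scene [804.7 -90.1] [141.2  82.5] 77.0
blue scene [ 620.1 -148.3] [205.9 121.1] 81.7
blue top [ 295.2 -203. ] [139.1  83.4] 81.6
blue top [ 614.8 -155.7] [200.7 122.4] 81.7
blue top [798.6 -98.1] [138.1  85.8] 76.9
```

Call:
jog_arm:
  rows:
    - [-60,-32,0,0,0,10,65]
    - [-120,-63,0,0,0,20,65]
    - [-180,-95,0,0,0,30,65]
    - [-240,-126,0,0,0,40,65]
    - [-290,-152,0,0,0,50,65]
    - [-316.6,-165.9,0,0,0,60,65]
    - [-316.6,-165.9,0,0,0,70,65]
    - [-316.6,-165.9,0,0,0,73.4,65]
    - [-316.6,-165.9,0,0,0,73.4,65]
    - [-316.6,-165.9,0,0,0,73.4,65]

```text
clock: 1.35
eef_pos: [0.4415, 0.3735, 0.231]
eef_rot: [-0.0, 0.707, 0.707, -0.0]
contact_force: [-1.2, -0.3, 1.3]
grip_width: 0.763
grasp_force: 0.0
```

Call:
jog_arm:
  rows:
    - [0,0,50,0,0,0,65]
    - [0,0,100,0,0,0,65]
    - [0,0,140,0,0,0,65]
    - [0,0,180,0,0,0,65]
    - [0,0,205,0,0,0,65]
    - [0,0,221,0,0,0,65]
    - [0,0,221,0,0,0,65]
    - [0,0,221,0,0,0,65]

```text
clock: 2.35
eef_pos: [0.4427, 0.3741, 0.0116]
eef_rot: [0.0, 0.707, 0.707, 0.001]
contact_force: [1.2, -0.5, 0.9]
grip_width: 0.76
grasp_force: 0.0
```

Call:
jog_arm:
  rows:
    - [0,0,0,0,0,0,45]
    - [0,0,0,0,0,0,40]
    - [0,0,0,0,0,0,30]
    - [0,0,0,0,0,0,30]
    - [0,0,0,0,0,0,30]
    - [0,0,0,0,0,0,30]

```text
clock: 3.1
eef_pos: [0.4419, 0.3738, 0.0114]
eef_rot: [-0.0, 0.707, 0.707, 0.0]
contact_force: [-3.9, -0.7, 6.0]
grip_width: 0.442
grasp_force: 60.7
```

Call:
jog_arm:
  rows:
    - [0,0,-15,0,0,0,30]
    - [0,0,-50,0,0,0,30]
    - [0,0,-85,0,0,0,30]
    - [0,0,-105,0,0,0,30]
    - [-30,40,-105,0,0,0,30]
    - [-65,87,-105,0,0,0,30]
    - [-100,134,-105,0,0,0,30]
    - [-136,180,-105,0,0,0,30]
    - [-136,180,-105,0,0,0,30]
    - [-136,180,-105,0,0,0,30]

```text
clock: 4.35
eef_pos: [0.6208, 0.2373, 0.1144]
eef_rot: [-0.001, 0.707, 0.707, -0.001]
contact_force: [-0.5, -0.1, -4.0]
grip_width: 0.443
grasp_force: 61.7
```

Call:
jog_arm:
  rows:
    - [0,0,30,0,0,0,30]
    - [0,0,60,0,0,0,30]
    - [0,0,80,0,0,0,30]
    - [0,0,92,0,0,0,30]
    - [0,0,96,0,0,0,30]
    - [0,0,98,0,0,0,30]
    - [0,0,99,0,0,0,30]
    - [0,0,99,0,0,0,30]

```text
clock: 5.35
eef_pos: [0.6221, 0.2375, 0.0169]
eef_rot: [0.0, 0.707, 0.707, 0.0]
contact_force: [0.0, -0.3, -3.2]
grip_width: 0.443
grasp_force: 61.7
```

Call:
jog_arm:
  rows:
    - [0,0,1,0,0,0,30]
    - [0,0,1,0,0,0,30]
    - [0,0,1,0,0,0,45]
    - [0,0,1,0,0,0,58]
    - [0,0,1,0,0,0,58]
    - [0,0,1,0,0,0,58]
    - [0,0,-10,0,0,0,58]
    - [0,0,-30,0,0,0,58]
    - [0,0,-70,0,0,0,58]
    - [0,0,-120,0,0,0,58]

```text
clock: 6.6
eef_pos: [0.6214, 0.2374, 0.1382]
eef_rot: [-0.0, 0.707, 0.707, -0.0]
contact_force: [1.1, 0.4, -0.4]
grip_width: 0.677
grasp_force: 0.0
```

Call:
jog_arm:
  rows:
    - [-45,-35,0,0,0,0,80]
    - [-90,-70,0,0,0,0,80]
    - [-135,-105,0,0,0,0,80]
    - [-180,-140,0,0,0,0,80]
    - [-233.5,-174.5,0,0,0,0,80]
    - [-233.5,-174.5,0,0,0,0,80]
    - [-233.5,-174.5,0,0,0,0,80]
    - [-233.5,-174.5,0,0,0,0,80]

```text
clock: 7.6
eef_pos: [0.4481, 0.0047, 0.137]
eef_rot: [0.001, 0.707, 0.708, 0.0]
contact_force: [0.0, -0.9, 0.5]
grip_width: 0.938
grasp_force: 0.0
```

```bash
cat > look.py <<'E'
import sys;from h import *
# args: tag name x y z ...
tag=sys.argv[1];I={}
for n in("scene","top"):
    p,d=camera(n);cv2.imwrite(f"pics/{n}{tag}.png",p[:,:,::-1]);np.save(f"pics/{n}{tag}.npy",d);I[n]=d
a=sys.argv[2:]
for i in range(0,len(a),4):
    x,y,z=map(float,a[i+1:i+4]);print(a[i],*[(n,top(n,I[n],(x,y),z)) for n in I])
s=manip.sense();print(s["eef_pos"].round(4),s["grip_width"].round(3))
E
python3 look.py 1 weight .6215 .237 .063
```

```text
weight ('scene', array([6.251e-01, 2.399e-01, 1.120e-02, 6.250e-01, 2.404e-01, 7.700e+01])) ('top', array([6.201e-01, 2.358e-01, 1.140e-02, 6.201e-01, 2.356e-01, 5.800e+01]))Traceback (most recent call last):
  File "look.py", line 9, in <module>
    s=manip.sense();print(s["eef_pos"].round(4),s["grip_width"].round(3))
                                                ^^^^^^^^^^^^^^^^^^^^^
AttributeError: 'float' object has no attribute 'round'
```

Call:
jog_arm:
  rows:
    - [0,0,40,0,0,0,80]
    - [0,0,75,0,0,0,80]
    - [0,0,100,0,0,0,80]
    - [0,0,114,0,0,0,80]
    - [0,0,114,0,0,0,70]
    - [0,0,114,0,0,0,60]
    - [0,0,114,0,0,0,45]
    - [0,0,114,0,0,0,45]
    - [0,0,114,0,0,0,45]
    - [0,0,114,0,0,0,45]

```text
clock: 8.95
eef_pos: [0.4484, 0.0037, 0.0237]
eef_rot: [0.001, 0.707, 0.707, 0.001]
contact_force: [-1.0, 1.0, 7.1]
grip_width: 0.628
grasp_force: 64.2
```

Call:
jog_arm:
  rows:
    - [0,0,-10,0,0,0,45]
    - [0,0,-45,0,0,0,45]
    - [0,0,-85,0,0,0,45]
    - [0,0,-105,0,0,0,45]
    - [35,40,-105,0,0,0,45]
    - [75,85,-105,0,0,0,45]
    - [115,130,-105,0,0,0,45]
    - [154,175,-105,0,0,0,45]
    - [154,175,-105,0,0,0,45]
    - [154,175,-105,0,0,0,45]

```text
clock: 10.2
eef_pos: [0.6214, 0.1578, 0.1268]
eef_rot: [-0.0, 0.707, 0.707, -0.001]
contact_force: [-1.2, 0.4, -2.6]
grip_width: 0.632
grasp_force: 64.4
```

Call:
jog_arm:
  rows:
    - [0,0,30,0,0,0,45]
    - [0,0,60,0,0,0,45]
    - [0,0,80,0,0,0,45]
    - [0,0,92,0,0,0,45]
    - [0,0,96,0,0,0,45]
    - [0,0,98,0,0,0,45]
    - [0,0,99,0,0,0,45]
    - [0,0,99,0,0,0,45]
    - [0,0,100,0,0,0,45]
    - [0,0,100,0,0,0,45]

```text
clock: 11.45
eef_pos: [0.6227, 0.158, 0.0288]
eef_rot: [0.0, 0.707, 0.707, 0.0]
contact_force: [-4.2, -0.4, 5.8]
grip_width: 0.631
grasp_force: 65.3
```

Call:
jog_arm:
  rows:
    - [0,0,0,0,0,0,60]
    - [0,0,0,0,0,0,75]
    - [0,0,0,0,0,0,75]
    - [0,0,0,0,0,0,75]
    - [0,0,-10,0,0,0,75]
    - [0,0,-30,0,0,0,75]
    - [0,0,-70,0,0,0,75]
    - [0,0,-120,0,0,0,75]
    - [0,0,-120,0,0,0,75]

```text
clock: 12.58
eef_pos: [0.6261, 0.1584, 0.155]
eef_rot: [0.004, 0.707, 0.707, 0.005]
contact_force: [1.0, -0.1, 0.5]
grip_width: 0.881
grasp_force: 0.0
```

Call:
jog_arm:
  rows:
    - [-45,-35,0,0,0,0,80]
    - [-90,-70,0,0,0,0,80]
    - [-135,-105,0,0,0,0,80]
    - [-180,-140,0,0,0,0,80]
    - [-225,-165,0,0,0,0,80]
    - [-259.5,-185,0,0,0,0,80]
    - [-259.5,-185,0,0,0,0,80]
    - [-259.5,-185,0,0,0,0,80]

```text
clock: 13.58
eef_pos: [0.4373, -0.1014, 0.1475]
eef_rot: [0.0, 0.707, 0.707, 0.0]
contact_force: [-0.1, 0.2, -0.6]
grip_width: 0.937
grasp_force: 0.0
```

```bash
sed -i 's/s\["grip_width"\].round(3)/s["grip_width"]/' look.py
python3 look.py 2 green .622 .158 .080 beaker .437 -.102 .07
```

```text
green ('scene', array([6.257e-01, 1.595e-01, 2.620e-02, 6.255e-01, 1.593e-01, 3.690e+02])) ('top', array([6.204e-01, 1.556e-01, 2.610e-02, 6.207e-01, 1.552e-01, 3.190e+02]))
beaker ('scene', array([ 4.406e-01, -9.890e-02,  3.190e-02,  4.396e-01, -1.007e-01,
        1.050e+02])) ('top', array([ 4.269e-01, -8.660e-02,  1.940e-02,  4.261e-01, -8.120e-02,
        2.700e+01]))
[ 0.4375 -0.1008  0.1474] 0.9368666831135262
```

Call:
jog_arm:
  rows:
    - [0,0,40,0,0,0,80]
    - [0,0,80,0,0,0,80]
    - [0,0,110,0,0,0,80]
    - [0,0,125,0,0,0,80]
    - [0,0,125,0,0,0,72]
    - [0,0,125,0,0,0,62]
    - [0,0,125,0,0,0,48]
    - [0,0,125,0,0,0,48]
    - [0,0,125,0,0,0,48]
    - [0,0,125,0,0,0,48]

```text
clock: 14.92
eef_pos: [0.4387, -0.1022, 0.024]
eef_rot: [0.002, 0.707, 0.707, 0.001]
contact_force: [-0.1, 1.3, 7.4]
grip_width: 0.664
grasp_force: 64.3
```

Call:
jog_arm:
  rows:
    - [0,0,-10,0,0,0,48]
    - [0,0,-45,0,0,0,48]
    - [0,0,-85,0,0,0,48]
    - [0,0,-105,0,0,0,48]
    - [35,40,-105,0,0,0,48]
    - [75,85,-105,0,0,0,48]
    - [115,130,-105,0,0,0,48]
    - [150,160,-105,0,0,0,48]
    - [180,186,-105,0,0,0,48]
    - [180,186,-105,0,0,0,48]

```text
clock: 16.18
eef_pos: [0.6242, 0.0803, 0.1277]
eef_rot: [0.0, 0.706, 0.708, 0.0]
contact_force: [-0.5, 0.2, -1.4]
grip_width: 0.662
grasp_force: 64.5
```

Call:
jog_arm:
  rows:
    - [0,0,30,0,0,0,48]
    - [0,0,60,0,0,0,48]
    - [0,0,80,0,0,0,48]
    - [0,0,92,0,0,0,48]
    - [0,0,96,0,0,0,48]
    - [0,0,98,0,0,0,48]
    - [0,0,99,0,0,0,48]
    - [0,0,99,0,0,0,48]
    - [0,0,100,0,0,0,48]
    - [0,0,100,0,0,0,48]

```text
clock: 17.42
eef_pos: [0.6239, 0.0785, 0.029]
eef_rot: [0.0, 0.707, 0.707, 0.0]
contact_force: [-4.3, 0.3, 6.8]
grip_width: 0.668
grasp_force: 65.3
```

Call:
jog_arm:
  rows:
    - [0,0,0,0,0,0,62]
    - [0,0,0,0,0,0,76]
    - [0,0,0,0,0,0,76]
    - [0,0,0,0,0,0,76]
    - [0,0,-10,0,0,0,76]
    - [0,0,-30,0,0,0,76]
    - [0,0,-70,0,0,0,76]
    - [0,0,-120,0,0,0,76]
    - [0,0,-120,0,0,0,76]

```text
clock: 18.55
eef_pos: [0.6271, 0.0783, 0.1549]
eef_rot: [0.005, 0.707, 0.707, 0.004]
contact_force: [0.3, 0.4, 0.3]
grip_width: 0.885
grasp_force: 0.0
```

Call:
jog_arm:
  rows:
    - [-55,-24,0,0,0,10,80]
    - [-110,-48,0,0,0,20,80]
    - [-165,-72,0,0,0,30,80]
    - [-220,-96,0,0,0,40,80]
    - [-275,-120,0,0,0,50,80]
    - [-330,-144,0,0,0,60,80]
    - [-385,-168,0,0,0,70,80]
    - [-442.5,-192,0,0,0,80,80]
    - [-442.5,-192,0,0,0,90,80]
    - [-442.5,-192,0,0,0,90,80]

```text
clock: 19.8
eef_pos: [0.4307, -0.3644, 0.1474]
eef_rot: [-0.0, 1.0, 0.0, -0.0]
contact_force: [0.3, -0.4, 0.1]
grip_width: 0.939
grasp_force: 0.0
```

```bash
python3 look.py 3 beaker .622 .078 .075 rest .6045 -.199 .045 spindle .44 .118 .095
```

```text
beaker ('scene', array([6.273e-01, 8.050e-02, 3.090e-02, 6.267e-01, 7.930e-02, 1.280e+02])) ('top', array([6.221e-01, 7.520e-02, 2.980e-02, 6.222e-01, 7.570e-02, 1.130e+02]))
rest ('scene', array([ 6.075e-01, -1.966e-01,  3.430e-02,  6.073e-01, -1.962e-01,
        2.450e+02])) ('top', array([ 6.029e-01, -2.022e-01,  3.510e-02,  6.025e-01, -2.013e-01,
        3.340e+02]))
spindle ('scene', array([4.429e-01, 1.209e-01, 1.370e-02, 4.430e-01, 1.203e-01, 8.400e+01])) ('top', array([4.375e-01, 1.160e-01, 1.300e-02, 4.380e-01, 1.165e-01, 1.010e+02]))
[ 0.4313 -0.3635  0.1473] 0.9379295322100815
```

Call:
jog_arm:
  rows:
    - [0,0,40,0,0,0,80]
    - [0,0,80,0,0,0,80]
    - [0,0,110,0,0,0,80]
    - [0,0,125,0,0,0,80]
    - [0,0,125,0,0,0,70]
    - [0,0,125,0,0,0,60]
    - [0,0,125,0,0,0,45]
    - [0,0,125,0,0,0,45]
    - [0,0,125,0,0,0,45]
    - [0,0,125,0,0,0,45]

```text
clock: 21.15
eef_pos: [0.4324, -0.3655, 0.0247]
eef_rot: [0.002, 1.0, 0.0, 0.001]
contact_force: [-0.2, 0.8, 6.1]
grip_width: 0.631
grasp_force: 63.6
```

Call:
jog_arm:
  rows:
    - [0,0,-10,0,0,0,45]
    - [0,0,-45,0,0,0,45]
    - [0,0,-85,0,0,0,45]
    - [0,0,-115,0,0,0,45]
    - [50,-15,-115,0,0,0,45]
    - [100,-40,-115,0,0,0,45]
    - [140,-80,-115,0,0,0,45]
    - [170,-125,-115,0,0,0,45]
    - [185,-175,-115,0,0,0,45]
    - [195,-225,-115,0,0,0,45]

```text
clock: 22.4
eef_pos: [0.6265, -0.1372, 0.1376]
eef_rot: [-0.0, 1.0, 0.0, 0.0]
contact_force: [0.8, -0.2, -3.1]
grip_width: 0.626
grasp_force: 64.0
```

Remaining: −42 in tool y, then lower 110.

Call:
jog_arm:
  rows:
    - [0,-30,0,0,0,0,45]
    - [0,-42,0,0,0,0,45]
    - [0,-42,0,0,0,0,45]
    - [0,-42,40,0,0,0,45]
    - [0,-42,75,0,0,0,45]
    - [0,-42,95,0,0,0,45]
    - [0,-42,105,0,0,0,45]
    - [0,-42,108,0,0,0,45]
    - [0,-42,109,0,0,0,45]
    - [0,-42,109,0,0,0,45]

```text
clock: 23.65
eef_pos: [0.6273, -0.0976, 0.0298]
eef_rot: [0.001, 1.0, 0.0, 0.001]
contact_force: [-0.7, -0.7, 1.4]
grip_width: 0.629
grasp_force: 64.4
```

Call:
jog_arm:
  rows:
    - [0,0,1,0,0,0,45]
    - [0,0,1,0,0,0,45]
    - [0,0,1,0,0,0,58]
    - [0,0,1,0,0,0,70]
    - [0,0,1,0,0,0,70]
    - [0,0,1,0,0,0,70]
    - [0,0,-10,0,0,0,70]
    - [0,0,-40,0,0,0,70]
    - [0,0,-90,0,0,0,70]
    - [0,0,-150,0,0,0,70]

```text
clock: 24.9
eef_pos: [0.6255, -0.0968, 0.1795]
eef_rot: [-0.0, 1.0, -0.0, -0.001]
contact_force: [0.2, -0.2, 0.2]
grip_width: 0.821
grasp_force: 0.0
```

Call:
jog_arm:
  rows:
    - [-40,-46,0,0,0,0,50]
    - [-80,-92,0,0,0,0,50]
    - [-120,-139,0,0,0,0,50]
    - [-160,-185,0,0,0,0,50]
    - [-186.3,-216,0,0,0,0,50]
    - [-186.3,-216,0,0,0,0,50]
    - [-186.3,-216,0,0,0,0,50]
    - [-186.3,-216,0,0,0,0,50]

```text
clock: 25.9
eef_pos: [0.4408, 0.1182, 0.1787]
eef_rot: [0.0, 1.0, -0.001, 0.0]
contact_force: [-0.2, -0.5, 0.1]
grip_width: 0.589
grasp_force: 0.0
```

```bash
python3 look.py 4 amber .626 -.0975 .08 rest .6045 -.199 .045
python3 - <<'E'
from h import *
# bore mouth: dark blob inside rest top, by brightness
for n in("top","scene"):
    im=cv2.imread(f"pics/{n}4.png");g=im.min(2)
    u,v=project(n,(.6045,-.199,.045));s=20
    u,v=int(u),int(v);c=cv2.resize(im[v-s:v+s,u-s:u+s],(400,400),interpolation=cv2.INTER_CUBIC)
    cv2.imwrite(f"pics/crop_{n}.png",c);print(n,u-s,v-s)
a=[cv2.imread(f"pics/crop_{n}.png") for n in("top","scene")];cv2.imwrite("pics/crops.png",np.hstack(a))
E
```

```text
amber ('scene', array([ 6.289e-01, -9.290e-02,  2.710e-02,  6.292e-01, -9.330e-02,
        2.700e+02])) ('top', array([ 6.239e-01, -9.820e-02,  2.530e-02,  6.237e-01, -9.850e-02,
        3.190e+02]))
rest ('scene', array([ 6.075e-01, -1.955e-01,  3.490e-02,  6.072e-01, -1.963e-01,
        2.510e+02])) ('top', array([ 6.029e-01, -2.022e-01,  3.510e-02,  6.022e-01, -2.013e-01,
        3.370e+02]))
[0.4406 0.1182 0.1784] 0.5862623298896859
top 379 168
scene 240 132
```

View pics/crops.png

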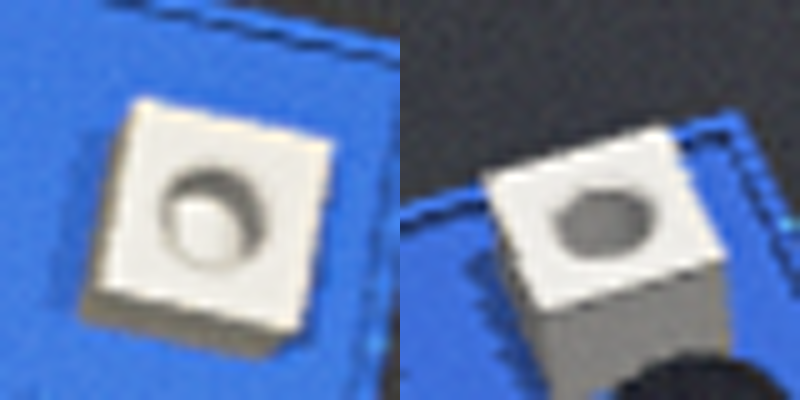

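```bash
python3 - <<'E'
from h import *
for n,p,b in(("top",(400.05,189.3),(.0013,.0009)),("scene",(260.05,153.55),(-.0037,-.0042))):
    q=onplane(n,[p],.045)[0,:2];print(n,q.round(4),(q+b).round(4))
E
```

```text
top [ 0.6023 -0.2007] [ 0.6036 -0.1998]
scene [ 0.6054 -0.197 ] [ 0.6017 -0.2012]
```

Call:
jog_arm:
  rows:
    - [0,0,40,0,0,0,50]
    - [0,0,80,0,0,0,50]
    - [0,0,105,0,0,0,50]
    - [0,0,117,0,0,0,50]
    - [0,0,117,0,0,0,40]
    - [0,0,117,0,0,0,34]
    - [0,0,117,0,0,0,29]
    - [0,0,117,0,0,0,25]
    - [0,0,117,0,0,0,22]
    - [0,0,117,0,0,0,22]

```text
clock: 27.25
eef_pos: [0.441, 0.1186, 0.0625]
eef_rot: [0.0, 1.0, 0.0, 0.001]
contact_force: [-0.5, -1.8, 5.9]
grip_width: 0.288
grasp_force: 58.5
```

Call:
jog_arm:
  rows:
    - [0,0,0,0,0,0,30]
    - [0,0,0,0,0,0,44]
    - [0,0,0,0,0,0,50]
    - [0,0,0,0,0,0,50]

```text
clock: 27.75
eef_pos: [0.4398, 0.119, 0.0612]
eef_rot: [-0.0, 1.0, -0.0, -0.0]
contact_force: [0.6, 0.1, -0.0]
grip_width: 0.583
grasp_force: 0.0
```

Call:
jog_arm:
  rows:
    - [0,0,0,0,0,-10,50]
    - [0,0,0,0,0,-20,50]
    - [0,0,0,0,0,-30,50]
    - [0,0,0,0,0,-40,50]
    - [0,0,0,0,0,-50,50]
    - [0,0,0,0,0,-60,50]
    - [0,0,0,0,0,-70,50]
    - [0,0,0,0,0,-80,50]
    - [0,0,0,0,0,-90,50]
    - [0,0,0,0,0,-90,50]

```text
clock: 29.0
eef_pos: [0.4399, 0.119, 0.0612]
eef_rot: [-0.0, 0.708, 0.706, -0.0]
contact_force: [0.2, -0.6, 0.6]
grip_width: 0.588
grasp_force: 0.0
```

Call:
jog_arm:
  rows:
    - [0,0,0,0,0,0,50]
    - [0,0,0,0,0,0,40]
    - [0,0,0,0,0,0,34]
    - [0,0,0,0,0,0,29]
    - [0,0,0,0,0,0,25]
    - [0,0,0,0,0,0,20]
    - [0,0,0,0,0,0,20]
    - [0,0,0,0,0,0,20]

```text
clock: 30.0
eef_pos: [0.44, 0.119, 0.0615]
eef_rot: [0.0, 0.707, 0.707, 0.0]
contact_force: [-1.2, -0.1, 4.0]
grip_width: 0.288
grasp_force: 58.7
```

Call:
jog_arm:
  rows:
    - [0,0,-15,0,0,0,20]
    - [0,0,-60,0,0,0,20]
    - [0,0,-100,0,0,0,20]
    - [-40,15,-100,0,0,0,20]
    - [-90,30,-100,0,0,0,20]
    - [-140,50,-100,0,0,0,20]
    - [-190,75,-100,0,0,0,20]
    - [-240,110,-100,0,0,0,20]
    - [-285,140,-100,0,0,0,20]
    - [-318.8,163.9,-100,0,0,0,20]

```text
clock: 31.25
eef_pos: [0.6046, -0.202, 0.1618]
eef_rot: [0.0, 0.708, 0.707, 0.0]
contact_force: [-0.3, 1.2, -1.4]
grip_width: 0.289
grasp_force: 59.3
```

Call:
jog_arm:
  rows:
    - [0,0,20,0,0,0,20]
    - [0,0,40,0,0,0,20]
    - [0,0,48,0,0,0,20]
    - [0,0,48,0,0,0,20]

```text
clock: 31.75
eef_pos: [0.6029, -0.1986, 0.1122]
eef_rot: [-0.001, 0.707, 0.707, -0.0]
contact_force: [-0.2, -0.6, -0.2]
grip_width: 0.293
grasp_force: 59.4
```

```bash
python3 look.py 5; python3 - <<'E'
from h import *
a=[]
for n,s in(("top",30),("scene",30)):
    im=cv2.imread(f"pics/{n}5.png");u,v=project(n,(.6036,-.2003,.055)).astype(int)
    a.append(cv2.resize(im[v-s:v+s,u-s:u+s],(400,400),interpolation=cv2.INTER_CUBIC));print(n,u-s,v-s)
cv2.imwrite("pics/ins.png",np.hstack(a))
E
```

```text
[ 0.604  -0.1994  0.1139] 0.28392474035164766
top 370 157
scene 229 119
```

View pics/ins.png

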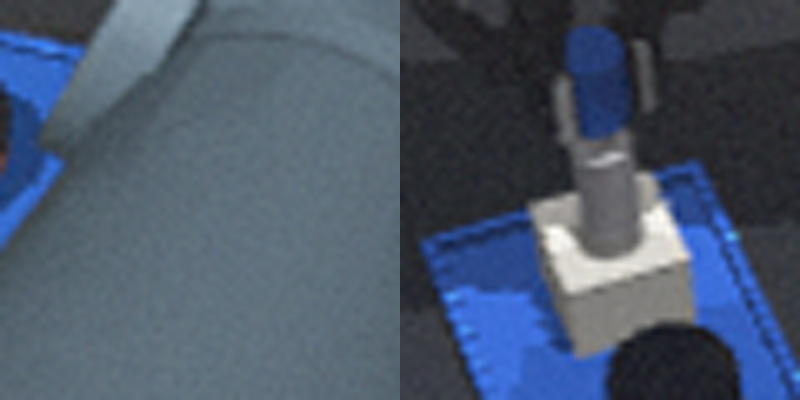

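The scene view shows the spindle foot centred over the bore, with the shaft at crop column 610 and the block's centre at about 610.

Call:
jog_arm:
  rows:
    - [0,0,4,0,0,0,20]
    - [0,0,7,0,0,0,20]
    - [0,0,10,0,0,0,20]
    - [0,0,12,0,0,0,20]
    - [0,0,14,0,0,0,20]
    - [0,0,14,0,0,0,20]

```text
clock: 32.6
eef_pos: [0.6038, -0.1997, 0.099]
eef_rot: [-0.0, 0.707, 0.707, 0.0]
contact_force: [0.0, 1.8, -1.6]
grip_width: 0.283
grasp_force: 59.3
```

Call:
jog_arm:
  rows:
    - [0,0,4,0,0,0,20]
    - [0,0,8,0,0,0,20]
    - [0,0,12,0,0,0,20]
    - [0,0,16,0,0,0,20]
    - [0,0,19,0,0,0,20]
    - [0,0,21,0,0,0,20]
    - [0,0,22,0,0,0,20]
    - [0,0,22,0,0,0,20]

```text
clock: 33.6
eef_pos: [0.6038, -0.1997, 0.0772]
eef_rot: [-0.0, 0.707, 0.707, 0.0]
contact_force: [1.1, 3.0, -0.3]
grip_width: 0.286
grasp_force: 59.4
```

Call:
jog_arm:
  rows:
    - [0,0,1,0,0,0,20]
    - [0,0,1.5,0,0,0,20]
    - [0,0,1.5,0,0,0,32]
    - [0,0,1.5,0,0,0,45]
    - [0,0,1.5,0,0,0,45]
    - [0,0,-10,0,0,0,45]
    - [0,0,-40,0,0,0,45]
    - [0,0,-90,0,0,0,45]
    - [0,0,-140,0,0,0,45]
    - [0,0,-140,0,0,0,45]

```text
clock: 34.85
eef_pos: [0.6066, -0.2014, 0.2244]
eef_rot: [0.006, 0.707, 0.707, 0.002]
contact_force: [-0.7, -0.3, 0.1]
grip_width: 0.527
grasp_force: 0.0
```

Call:
jog_arm:
  rows:
    - [0,-50,0,0,0,0,45]
    - [0,-100,0,0,0,0,45]
    - [0,-150,0,0,0,0,45]
    - [0,-150,0,0,0,0,45]
    - [0,-150,0,0,0,0,45]

```text
clock: 35.48
eef_pos: [0.4541, -0.2, 0.2175]
eef_rot: [0.0, 0.707, 0.707, 0.0]
contact_force: [-0.5, 1.1, 0.2]
grip_width: 0.53
grasp_force: 0.0
```

```bash
python3 look.py 6 spindle .604 -.2 .11 amber .626 -.0975 .08 green .622 .158 .08 beaker .623 .078 .075 weight .622 .237 .063 red .447 .249 .075 bottle .4325 -.238 .1
```

```text
spindle ('scene', array([ 6.075e-01, -1.961e-01,  1.510e-02,  6.067e-01, -1.963e-01,
        7.100e+01])) ('top', array([ 6.022e-01, -2.017e-01,  1.370e-02,  6.019e-01, -2.018e-01,
        9.800e+01]))
amber ('scene', array([ 6.277e-01, -9.240e-02,  2.690e-02,  6.288e-01, -9.350e-02,
        2.690e+02])) ('top', array([ 6.233e-01, -9.830e-02,  2.580e-02,  6.234e-01, -9.830e-02,
        3.250e+02]))
green ('scene', array([6.254e-01, 1.590e-01, 2.570e-02, 6.256e-01, 1.593e-01, 3.690e+02])) ('top', array([6.210e-01, 1.556e-01, 2.570e-02, 6.208e-01, 1.553e-01, 3.190e+02]))
beaker ('scene', array([6.268e-01, 8.010e-02, 3.030e-02, 6.273e-01, 8.010e-02, 1.320e+02])) ('top', array([6.217e-01, 7.580e-02, 3.000e-02, 6.225e-01, 7.550e-02, 1.080e+02]))
weight ('scene', array([6.251e-01, 2.399e-01, 1.120e-02, 6.248e-01, 2.404e-01, 7.700e+01])) ('top', array([6.202e-01, 2.362e-01, 1.110e-02, 6.203e-01, 2.357e-01, 5.700e+01]))
red ('scene', array([4.492e-01, 2.524e-01, 2.610e-02, 4.490e-01, 2.518e-01, 3.590e+02])) ('top', array([4.445e-01, 2.464e-01, 2.570e-02, 4.450e-01, 2.465e-01, 3.420e+02]))
bottle ('scene', array([ 4.359e-01, -2.356e-01,  1.270e-02,  4.349e-01, -2.363e-01,
        4.100e+01])) ('top', None)
[ 0.4547 -0.2001  0.2176] 0.5272539793908607
```

View pics/scene6.png

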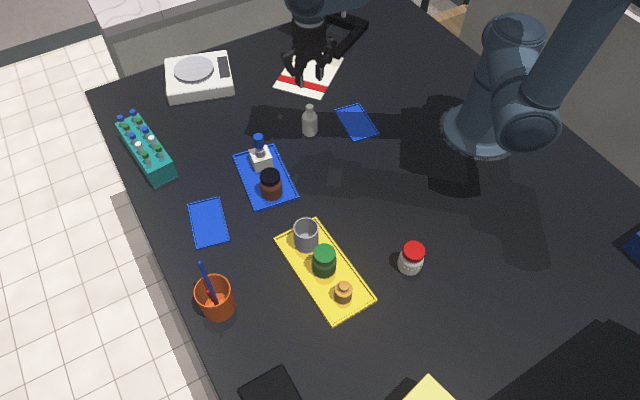

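All items stand upright in their trays, with the spindle in the rest at about (260,150). I'll check how deep it sits before handing in.

```bash
python3 - <<'E'
from h import *
for n in("scene","top"):
    P=cloud(n,np.load(f"pics/{n}6.npy"))
    for k,x,y,z in(("spindle",.604,-.2,.11),("green",.622,.158,.08),("amber",.626,-.0975,.08),("weight",.622,.237,.063)):
        m=(abs(P[...,2]-z)<.012)&(np.hypot(P[...,0]-x,P[...,1]-y)<.016);q=P[m][:,2];print(n,k,z,np.percentile(q,[50,75,90]).round(4))
print(order.sign_off() if 0 else "")
E
```

```text
scene spindle 0.11 [0.1084 0.1098 0.1106]
scene green 0.08 [0.079  0.08   0.0813]
scene amber 0.08 [0.0786 0.0795 0.081 ]
scene weight 0.063 [0.0602 0.0612 0.0619]
top spindle 0.11 [0.1102 0.1114 0.1124]
top green 0.08 [0.0803 0.0812 0.082 ]
top amber 0.08 [0.0808 0.0816 0.0824]
top weight 0.063 [0.0622 0.0635 0.064 ]
```

Fully home.

```bash
python3 -c "
from cell import order;print(order.sign_off())"
```

```text
the job is handed in; nothing more can be done
None
```

Both kits are made up and handed in at about 36 s on the clock. The last pictures show everything upright in its tray, the spindle fully home in the bore, and the red-capped jar and white bottle unmoved; the sign-off returned no verdict.

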